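Turn a controller base plate onto its feet against the sloped stop

ROBOT

A 7-joint arm with a two-finger parallel gripper is mounted at the origin on the work surface. World frame = base frame: x ahead of the robot, y to its left, z up, the work surface at z = 0. Lengths are in m, angles in rad, forces in N, time in s.
With the tool pointing down it reaches from about 0.425 to 0.875 m from the base axis. Payload 4.7 kg.
Tool frame: the origin (TCP) lies between the finger pads; the fingertips stand 19 mm ahead of it and the grasp point (between the pads) is the TCP; z points along the fingers, y is the line along which they close (so a half turn about z gives the same grasp; the last joint's range is limited). The gripper opens to 87 mm and grips with 3 to 60 N. Pads are 19 mm wide; open, the fingers measure 117 mm over their backs; the gripper's body (75 mm by 190 mm) begins 51 mm behind the grasp point.
Start: joints at [-1.187, 0.321, -0.07, 1.45, 0.023, 1.371, -0.057], TCP at [0.235, 0.606, 0.204] pointing down, gripper open.
Joint ranges: [-2.86, 2.86], [-0.3, 2.09], [-1.38, 1.24], [0.06, 2.45], [-1.56, 4.7], [0.09, 2.05], [-2.69, 2.69]. Speed limits (rad/s): [2.57, 2.57, 3.14, 3.14, 3.14, 3.14, 3.14].

INTERFACE

Orientations are given as a unit quaternion [w, x, y, z].
In Python, from workcell import ctrl gives the robot as it stands. The module is installed in compiled form; this text tells all that it offers.
- The arm moves only by the tool play_rows, never from a script. Its argument "steps" is a list of rows, each a list of 3 entries, a list of its own where there are three numbers: the shift along the tool's x, y, z in units of 250 mm (1.0 is 250 mm), then the turn, a rotation vector about the tool's x, y, z in units of pi rad (1.0 is pi rad), then the opening, from 0 (shut) to 1 (fully open). In form: [[[x, y, z], [wx, wy, wz], claw], ...]. A call has 1 to 5 rows; each row is the pose to reach, as a shift and turn from the pose commanded when the call began, along the tool's axes at that moment, turning the shorter way round; what a row does not reach only later rows make up. A row lasts 1/8 s, in which the tool goes at most 62.5 mm and 10.7 degrees, less where a joint would pass 70% of its speed; a pose out of reach is approached as far as the arm can. A call with a number of a shift or a turn outside -1 to 1 is refused whole. A call with a gripper value outside its range is refused whole. The fingers move at their own pace and stop on an object; "force" is the grip in N (left out, the last holds). Time passes only in rows, so rows that repeat a pose let the fingers close. It gives the time, the measured TCP pose, the force, the opening and the grip force at its end, in the units of the state.
- ctrl.state(): the state, without advancing time (a new reading comes with each control period).
- ctrl.grab_frame(name): name is "scene" or "side" or "wrist"; returns a dict with "pixels" (480x640x3 uint8, red, green, blue), "mtx" (3x3 intrinsics, pixels), "R" (3x3) and "t" (3): a world point X has camera coordinates R X + t; the wrist camera has in their place "hand_eye" (4x4, takes a point from camera to tool coordinates, whose origin is the TCP and whose axes are the flange's). Camera axes: x right, y down, z forward; pixel columns grow to the right and rows downward; lengths in m; the calibration is good to about 2 mm. A picture is of the moment at which its call begins: read the wrist's pose just before it. There is no depth.
- ctrl.job_done(): hands the job in; it is judged then, once.
The state is a dict: "time": time; "joint_positions": joint angles; "qd": joint speeds; "effort": joint torques, N m; "ee_pos": TCP position; "orientation": TCP orientation; "force": force on the tool from outside, world axes, zero at the start; "ft_torque": the same for the moment, N m; "finger_gap": opening from 0.0 (shut) to 1.0 (fully open); "grasp_force": force on a finger pad.
Only numpy, scipy, OpenCV 4.12 (cv2) and the standard library are available. Lean on these libraries where they do the work, as an engineer would, in place of code of your own. Each camera call takes 0.05 s, during which the arm holds its last target. There are 200 camera calls.

TASK

The square white base plate lies upside down on the bench with its four rubber feet up. Without gripping it or lifting it off the bench, push it along the bench into the sloped aluminium stop so that its front edge climbs the slope and the plate is left leaning against the stop; then, from behind, push its upper edge back over so that the plate tips over and comes to lie flat on its feet in front of the stop. Leave everything else on the bench where it is.

Things in the scene. Friction and masses are not known exactly. Their poses are not given: they have to be found in the camera images.
- plate: white plastic plate 100 x 100 x 10 mm, 0.1 to 0.2 kg; on one face four black rubber feet, 16 mm across, 4 mm high, centres 14 mm in from the edges. Origin: centre of the other, smooth face. z: from smooth face to feet, up at the start (lying flat, feet up), down at the end (origin 14 mm up). x, y along its sides. Starts 40 to 125 mm before the stop's toe, turned up to 0.25 rad from square to it.
- stop: fixed stop of folded aluminium sheet, 180 mm wide along y. Origin: on the bench, middle of its toe line, where the slope starts. x level, into the slope, away from the plate; z up. The slippery face rises at 53 degrees to a top edge 60 mm high. Behind it the back is upright, 50 mm beyond the toe, with a foot flange 4 mm high (screw heads 8 mm) reaching 82 mm beyond the toe.
- stop_top (a point): middle of the stop's top edge, 60 mm high, 45 mm beyond the toe. With its low rear edge pushed up to the toe, the plate lies on the slope at 53 degrees, upper edge 80 mm high, 20 mm above this edge, and stays there when let go. Pushed towards its feet side from behind, above this edge, it turns about its lower edge and falls over once past upright.
- corner0 (a point): corner of the plate's smooth face, at (50, 50) mm in the plate's x, y
- corner1 (a point): corner of the plate's smooth face, at (50, -50) mm in the plate's x, y
- corner2 (a point): corner of the plate's smooth face, at (-50, -50) mm in the plate's x, y
- corner3 (a point): corner of the plate's smooth face, at (-50, 50) mm in the plate's x, y
- joystick: bystander: black joystick on a round base 94 mm across, 195 mm high, origin under the base's centre, z up
- spool: bystander: solder spool standing on end, 60 mm across, 40 mm high, origin under its centre
- screwdriver: bystander: screwdriver lying on the bench, 190 mm long along its x, origin at the middle on the bench
- jar: bystander: small clear jar with a red cap, 48 mm across, 80 mm high, origin under its centre
Mind the look-alikes: they are no part of the job. There is more than one size of the plate; the one meant has the size given above.

How it is judged:
By the outcome, as a careful person would: the job done as asked, in the order asked, and still so for the second after the job is handed in, with the robot touching nothing.
It also fails if it takes over 61 s, if anything falls off the work surface, if the arm or the gripper's body presses on something with over 40 N, if the wrist force passes 120 N, or if a joint passes its speed limit or range.

## Working session

There is one attempt and no reset: what is moved stays moved. The work goes in short steps, Python scripts to look and compute and a tool call to move; the robot and the scene stay as the last step left them, time stands still between calls to the robot, and variables do not carry over. Pictures are saved under pics/ and viewed, at most 10 in all, crops included, and the job is handed in when it is done.

Besides the shell and the picture viewer there is one more tool, called after "Call:" as a command line: name --argument value ..., lists and objects as JSON in quotes. play_rows: Moves the arm, as the interface text tells. Shifts and turns lie within -1 to 1; 1 stands for 250 mm of shift or pi rad of turn. Its arguments: {"type":"object","properties":{"steps":{"type":"array"},"force":{"type":"number"}},"required":["steps"]}

```bash
mkdir -p pics; cat > h.py <<'E'
import numpy as np, cv2
from workcell import ctrl
from scipy.spatial.transform import Rotation as Ro
def shot(n):
    f=ctrl.grab_frame(n); return f
def ray(f,u,v,z=0.):
    K=np.array(f["mtx"]);R=np.array(f["R"]);t=np.array(f["t"])
    d=R.T@np.linalg.inv(K)@np.array([u,v,1.]);c=-R.T@t
    return c+d*(z-c[2])/d[2]
def proj(f,X):
    c=np.array(f["R"])@np.array(X)+np.array(f["t"]);p=np.array(f["mtx"])@c;return p[:2]/p[2]
def save(f,name): cv2.imwrite("pics/"+name,f["pixels"][:,:,::-1])
E
python3 - <<'E'
from h import *
for n in("scene","side"):
    f=shot(n);save(f,n+"0.png");print(n,-np.array(f["R"]).T@f["t"],f["mtx"][0])
    print(ray(f,320,240))
s=ctrl.state();print(s)
E
```

```text
scene [ 1.26095216 -0.04410863  1.23412405] [588.98078016   0.         318.4848658 ]
[0.50360822 0.00908175 0.        ]
side [ 0.30962119 -0.79529114  0.6035235 ] [502.42869104   0.         322.11300218]
[0.60800727 0.13019813 0.        ]
{'time': 0.1, 'joint_positions': array([-1.18689943,  0.32173046, -0.07006296,  1.45154725,  0.02259324,
        1.37081631, -0.05691252]), 'qd': array([-0.00102108, -0.00221643, -0.00242763, -0.00087763, -0.00032674,
       -0.00125875,  0.00063688]), 'effort': array([-3.97558449e-05, -4.92573130e+01, -4.05767849e-01, -3.13399601e+01,
       -6.42217021e-02,  3.95197410e-02,  6.56124575e-05]), 'ee_pos': array([0.23479285, 0.60554371, 0.20328559]), 'orientation': array([-1.10967100e-04,  1.83849985e-01,  9.82953940e-01, -8.50338367e-04]), 'force': array([ 0.69701213, -0.20802582,  0.36476284]), 'ft_torque': array([-0.04755191, -0.00674381,  0.04278852]), 'grasp_force': 0.0, 'finger_gap': 0.9997138145364034}
```

View pics/scene0.png

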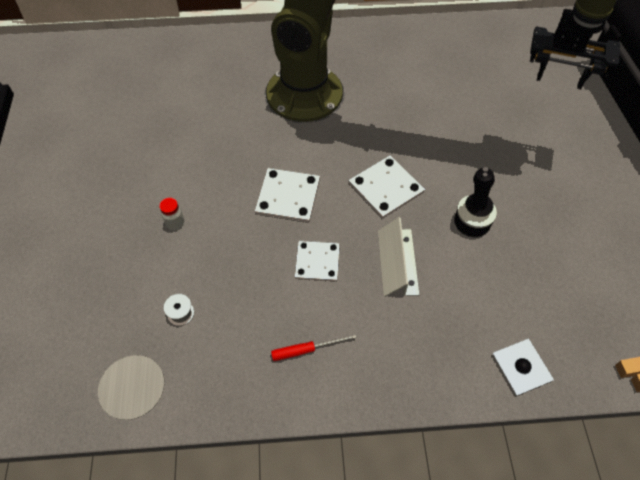

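View pics/side0.png

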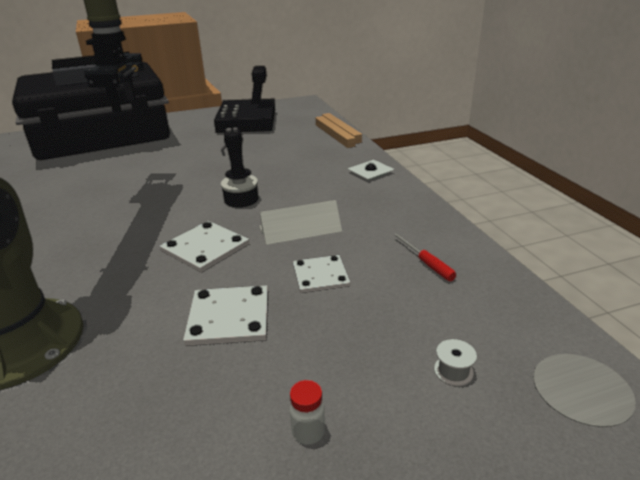

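The working plate is at scene ≈(318,260), feet up. The stop is at ≈(395,258), with its slope facing the plate (−y side) and its flange and screws on the right. The two larger plates are look-alikes. In the side view the plate is at (321,272) and the slope at (300,222).

```bash
python3 - <<'E'
from h import *
for n,roi in(("scene",(285,230,350,290)),("side",(285,248,357,297))):
    f=shot(n);im=f["pixels"];x0,y0,x1,y1=roi
    g=im[y0:y1,x0:x1].astype(int).min(2)
    m=((g>150)*255).astype(np.uint8)
    m=cv2.morphologyEx(m,cv2.MORPH_CLOSE,np.ones((5,5),np.uint8))
    c=max(cv2.findContours(m,0,1)[0],key=cv2.contourArea)
    h=cv2.convexHull(c)
    q=cv2.approxPolyN(h,4,ensure_convex=True).reshape(-1,2)+[x0,y0]
    P=np.array([ray(f,u,v,0.01) for u,v in q]);
    print(n,q.tolist(),P.round(4).tolist(),np.linalg.norm(P-np.roll(P,1,0),axis=1).round(4),P.mean(0))
    # feet: dark blobs
    m=(im[y0:y1,x0:x1].max(2)<60).astype(np.uint8)
    k,l,s,ce=cv2.connectedComponentsWithStats(m)
    F=np.array([ray(f,ce[i][0]+x0,ce[i][1]+y0,0.013) for i in range(1,k) if s[i][4]>12])
    print(F.round(4).tolist(),F.mean(0))
    c=im[205:305,365:430] if n=="scene" else im[190:250,250:350]
    cv2.imwrite(f"pics/c_{n}.png",cv2.resize(c[:,:,::-1],None,fx=5,fy=5,interpolation=2))
a=cv2.imread("pics/c_scene.png");b=cv2.imread("pics/c_side.png")
a=cv2.resize(a,(325,500));b=cv2.resize(b,(470,282))
o=np.zeros((500,800,3),np.uint8);o[:,:325]=a;o[:282,330:]=b
cv2.imwrite("pics/stop.png",o)
E
```

```text
scene [[339, 242], [337, 279], [295, 277], [298, 240]] [[0.5188, 0.0544, 0.01], [0.6197, 0.0407, 0.01], [0.6073, -0.0573, 0.01], [0.5058, -0.0449, 0.01]] [0.1001 0.1018 0.0988 0.1022] [ 0.56291997 -0.00177921  0.01      ]
[[0.5237, -0.0324, 0.013], [0.5334, 0.0383, 0.013], [0.5951, -0.0432, 0.013], [0.6047, 0.0279, 0.013]] [ 0.56422008 -0.00235879  0.013     ]
side [[349, 282], [300, 288], [293, 260], [339, 255]] [[0.6055, -0.0544, 0.01], [0.5096, -0.0382, 0.01], [0.5241, 0.0601, 0.01], [0.6212, 0.0426, 0.01]] [0.0982 0.0973 0.0994 0.0987] [0.56511352 0.00253085 0.01      ]
[[0.6057, 0.0323, 0.013], [0.5339, 0.0419, 0.013], [0.5947, -0.0409, 0.013], [0.5236, -0.0299, 0.013]] [0.56446259 0.00087076 0.013     ]
```

View pics/stop.png

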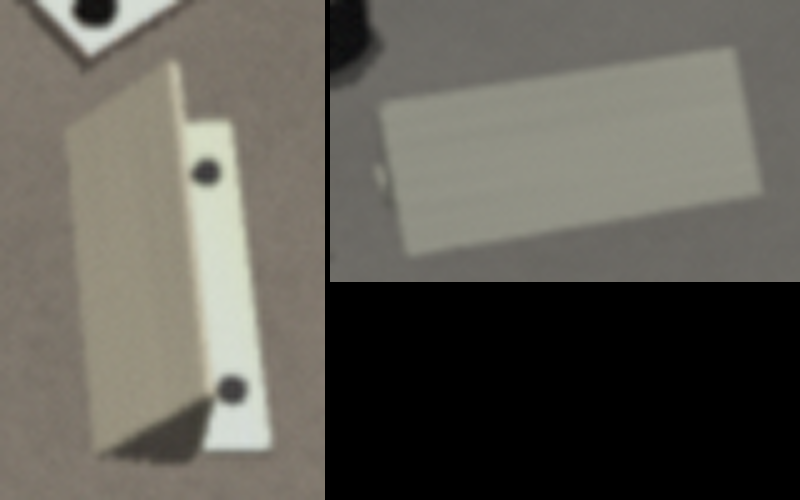

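The crop shows the slope's quad. In scene pixels the toe runs (378.4,231) to (384.4,296) and the top edge (399.4,217.4) to (407.4,284.6). In side pixels the toe runs (266.6,244.5) to (342.1,230.9) and the top edge (261.1,211.9) to (336.2,200.2).

```bash
python3 - <<'E'
from h import *
a=shot("scene");b=shot("side")
for n,f,T,U in(("scene",a,[(378,230.6),(384,295.6)],[(399,217),(407,284.2)]),("side",b,[(266.2,244.1),(341.7,230.5)],[(260.7,211.5),(335.8,199.8)])):
    t=np.array([ray(f,*p) for p in T]);u=np.array([ray(f,*p,0.06) for p in U])
    print(n,t[:,:2].round(4).tolist(),u[:,:2].round(4).tolist(),np.linalg.norm(t[1]-t[0]),np.linalg.norm(u[1]-u[0]),(u.mean(0)-t.mean(0)).round(4))
# bystanders
print(ray(a,476,222),ray(a,168,225),ray(a,355,338,.01))
P=np.array([[.3748,.1],[0.4,.1]])
def box(f,pts,z):
    print([ray(f,u,v,z)[:2].round(3).tolist() for u,v in pts])
box(a,[(268,168),(320,176),(307,219),(256,211),(389,156),(424,189),(384,214),(349,183)],.01)
E
```

```text
scene [[0.4867, 0.1547], [0.6658, 0.1466]] [[0.4896, 0.2], [0.6703, 0.1922]] 0.17922005861892412 0.18084802472810715 [0.0037 0.0455 0.06  ]
side [[0.489, 0.1582], [0.6691, 0.1515]] [[0.4925, 0.2039], [0.671, 0.1941]] 0.1801622786879365 0.1787391760375088 [0.0027 0.0441 0.06  ]
[0.47917739 0.40254242 0.        ] [ 0.43206463 -0.36699792  0.        ] [0.76943644 0.06762022 0.01      ]
[[0.277, -0.112], [0.314, 0.023], [0.446, -0.019], [0.413, -0.146], [0.26, 0.212], [0.375, 0.287], [0.445, 0.174], [0.342, 0.096]]
```

```bash
cat >> h.py <<'E'
E0=np.array([.999,-.042,0]);N0=np.array([.042,.999,0]);TOE=np.array([.5775,.1527,0])
def W(n,e,z): return TOE+n*N0+e*E0+np.array([0,0,z])
def RD(): # tool y along +-E0, pointing down
    s=ctrl.state();w,x,y,z=s["orientation"];R=Ro.from_quat([x,y,z,w]);c=[]
    for g in(1,-1):
        yy=g*E0;zz=np.array([0,0,-1.]);c.append(Ro.from_matrix(np.c_[np.cross(yy,zz),yy,zz]))
    return s,R,c
def to(*ps):
    s,R,c=RD();print("t",s["time"],"p",s["ee_pos"].round(4),"F",s["force"].round(1),"q",s["joint_positions"].round(2))
    r=[(R.inv()*k).as_rotvec()/np.pi for k in c];print("turn",[k.round(4).tolist() for k in r])
    for p in ps: print("shift",(R.inv().apply(p-s["ee_pos"])/.25).round(3).tolist())
E
python3 - <<'E'
from h import *
to(np.array([.40,.25,.25]),W(-.245,-.007,.25)); print(W(-.245,-.007,.25))
E
```

```text
t 0.3 p [0.2349 0.6059 0.2039] F [0.7 0.6 0.1] q [-1.19  0.32 -0.07  1.45  0.02  1.37 -0.06]
turn [[-0.0001, 0.0001, 0.3957], [-0.0001, -0.0002, -0.6043]]
shift [-1.13, -1.089, -0.184]
shift [-2.222, -2.132, -0.183]
[ 0.560217 -0.091761  0.25    ]
```

Call:
play_rows --steps '[[[0, 0, -0.18], [0, 0, 0], 0.57], [[-0.74, -0.71, -0.18], [0, 0, 0], 0.57], [[-0.74, -0.71, -0.18], [0, 0, 0], 0.57], [[-0.74, -0.71, -0.18], [0, 0, 0], 0.57], [[-0.74, -0.71, -0.18], [0, 0, 0], 0.57]]'

```text
time: 0.92
ee_pos: [0.3414, 0.3775, 0.2494]
orientation: [0.0, 0.184, 0.983, 0.0]
force: [1.0, -0.0, 0.2]
finger_gap: 0.589
grasp_force: 0.0
```

Call:
play_rows --steps '[[[-0.74, -0.71, 0], [0, 0, 0], 0.57], [[-0.74, -0.71, 0], [0, 0, 0], 0.57], [[-0.74, -0.71, 0], [0, 0, 0], 0.57], [[-0.74, -0.71, 0], [0, 0, 0], 0.57], [[-0.74, -0.71, 0], [0, 0, 0], 0.57]]'

```text
time: 1.55
ee_pos: [0.4508, 0.1419, 0.2497]
orientation: [0.001, 0.188, 0.982, -0.0]
force: [-0.3, 1.1, -0.8]
finger_gap: 0.573
grasp_force: 0.0
```

Call:
play_rows --steps '[[[-0.74, -0.71, 0], [0, 0, 0], 0.57], [[-0.74, -0.71, 0], [0, 0, 0], 0.57], [[-0.74, -0.71, 0], [0, 0, 0], 0.57], [[-0.74, -0.71, 0], [0, 0, 0], 0.57], [[-0.74, -0.71, 0], [0, 0, 0], 0.57]]'

```text
time: 2.17
ee_pos: [0.5578, -0.09, 0.2491]
orientation: [0.0, 0.187, 0.982, -0.001]
force: [-0.1, 0.7, 0.3]
finger_gap: 0.571
grasp_force: 0.0
```

Call:
play_rows --steps '[[[0, 0, 0], [0, 0, 0.396], 0.57], [[0, 0, 0], [0, 0, 0.396], 0.57], [[0, 0, 0], [0, 0, 0.396], 0.57], [[0, 0, 0], [0, 0, 0.396], 0.57], [[0, 0, 0], [0, 0, 0.396], 0.57]]'

```text
time: 2.8
ee_pos: [0.5572, -0.0827, 0.2491]
orientation: [-0.001, 0.609, 0.793, 0.0]
force: [-0.2, 1.4, 0.3]
finger_gap: 0.572
grasp_force: 0.0
```

```bash
python3 - <<'E'
from h import *
print(ctrl.state()["finger_gap"]);to(W(-.245,-.007,.25),W(-.245,-.007,.022))
E
```

```text
0.5721401441913395
t 2.8 p [ 0.5572 -0.0827  0.2491] F [-0.2  1.4  0.3] q [-0.52  0.13  0.69  1.62 -0.08  1.42  0.44]
turn [[-0.0001, -0.0005, 0.0962], [0.0007, -0.0001, -0.9038]]
shift [-0.038, 0.002, -0.004]
shift [-0.04, 0.002, 0.908]
```

Call:
play_rows --steps '[[[0, 0, 0], [0, 0, 0.096], 0.57], [[0, 0, 0], [0, 0, 0.096], 0.57], [[0, 0, 0], [0, 0, 0.096], 0.57]]'

```text
time: 3.18
ee_pos: [0.5573, -0.0831, 0.2491]
orientation: [-0.0, 0.719, 0.695, 0.0]
force: [-0.9, 0.0, -0.1]
finger_gap: 0.566
grasp_force: 0.0
```

```bash
python3 - <<'E'
from h import *
to(W(-.245,-.007,.25),W(-.245,-.007,.022))
E
```

```text
t 3.175 p [ 0.5573 -0.0831  0.2491] F [-0.9  0.  -0.1] q [-0.54  0.13  0.71  1.63 -0.09  1.42  0.15]
turn [[-0.0001, -0.0004, 0.0025], [0.0005, -0.0001, -0.9975]]
shift [-0.034, 0.013, -0.003]
shift [-0.035, 0.013, 0.909]
```

Call:
play_rows --steps '[[[-0.036, 0.013, 0.2], [0, 0, 0.0025], 0.57], [[-0.036, 0.013, 0.45], [0, 0, 0.0025], 0.57], [[-0.036, 0.013, 0.7], [0, 0, 0.0025], 0.57], [[-0.036, 0.013, 0.87], [0, 0, 0.0025], 0.57], [[-0.036, 0.013, 0.87], [0, 0, 0.0025], 0.57]]'

```text
time: 3.8
ee_pos: [0.557, -0.0929, 0.0286]
orientation: [-0.003, 0.722, 0.692, -0.003]
force: [-0.3, -0.3, -0.6]
finger_gap: 0.571
grasp_force: 0.0
```

```bash
python3 - <<'E'
from h import *
to(W(-.245,-.007,.022),W(-.1,-.007,.022),W(-.0175,-.007,.022));f=shot("side");save(f,"s1.png")
E
```

```text
t 3.8 p [ 0.557  -0.0929  0.0286] F [-0.3 -0.3 -0.6] q [-0.46  0.35  0.67  1.87 -0.26  1.01  0.28]
turn [[-0.0024, -0.0, -0.0004], [-0.0, 0.0038, 0.9996]]
shift [0.005, 0.013, 0.026]
shift [0.585, 0.012, 0.026]
shift [0.915, 0.012, 0.026]
```

View pics/s1.png

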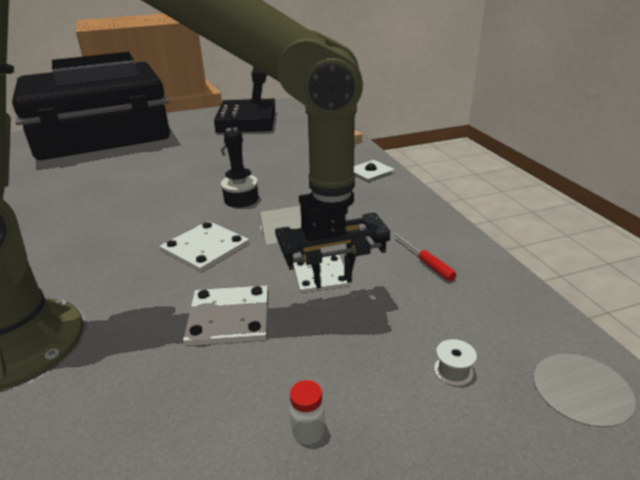

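Fingers (318–350,280) stand just behind the plate's rear edge. I'll lower a little, then push.

Call:
play_rows --steps '[[[0, 0.012, 0.02], [-0.0024, 0, 0], 0.57], [[0.1, 0.012, 0.024], [-0.0024, 0, 0], 0.57], [[0.2, 0.012, 0.024], [-0.0024, 0, 0], 0.57], [[0.3, 0.012, 0.024], [-0.0024, 0, 0], 0.57], [[0.4, 0.012, 0.024], [-0.0024, 0, 0], 0.57]]'

```text
time: 4.47
ee_pos: [0.5699, 0.0067, 0.0282]
orientation: [0.004, 0.723, 0.691, 0.005]
force: [-0.1, 0.6, 0.1]
finger_gap: 0.569
grasp_force: 0.0
```

```bash
python3 - <<'E'
from h import *
to(W(-.11,-.007,.022),W(-.0175,-.007,.022))
f=shot("scene");im=f["pixels"];x0,y0,x1,y1=320,215,375,310
save(f,"s2.png")
E
```

```text
t 4.475 p [0.5699 0.0067 0.0282] F [-0.1  0.6  0.1] q [-0.61  0.34  0.64  1.88 -0.24  0.99  0.09]
turn [[0.0039, -0.0005, -0.001], [-0.0008, -0.006, 0.999]]
shift [0.145, -0.023, 0.025]
shift [0.515, -0.024, 0.025]
```

View pics/s2.png

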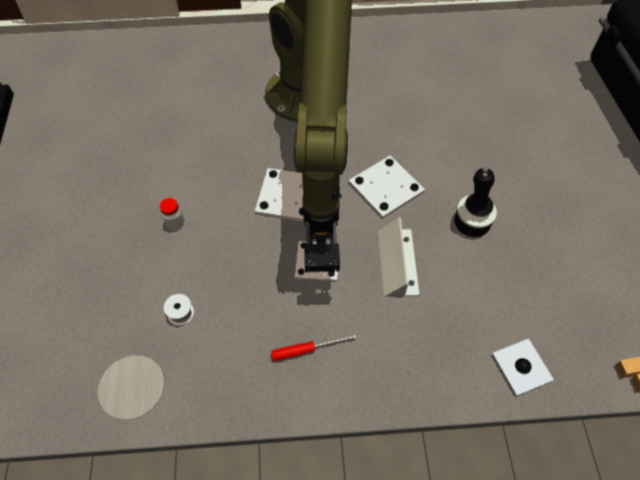

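The plate still seems to be at its old place while the gripper is above it, so I need to check the tip height.

```bash
python3 - <<'E'
from h import *
s=ctrl.state();print(s["ee_pos"],s["force"],s["orientation"])
f=shot("side");a=f["pixels"][180:310,230:400,::-1]
g=shot("scene");b=g["pixels"][220:310,270:370,::-1]
for r in (W(-.15,-.007,.01),):print(proj(f,r),proj(g,r))
tip=s["ee_pos"]-[0,0,.019];print("tip px",proj(f,tip),proj(g,tip))
o=np.zeros((600,800,3),np.uint8);o[:306,:400]=cv2.resize(a,(400,306));o[:360,400:]=cv2.resize(b,(400,360))
cv2.imwrite("pics/s3.png",o)
E
```

```text
[0.56999191 0.01154335 0.02790686] [ 0.26400908  2.72552646 -0.02138279] [0.00268116 0.72133193 0.69256197 0.00556624]
[319.69935117 270.60657759] [319.34048107 259.48664924]
tip px [321.05612193 268.24310512] [323.02157549 261.59126554]
```

View pics/s3.png

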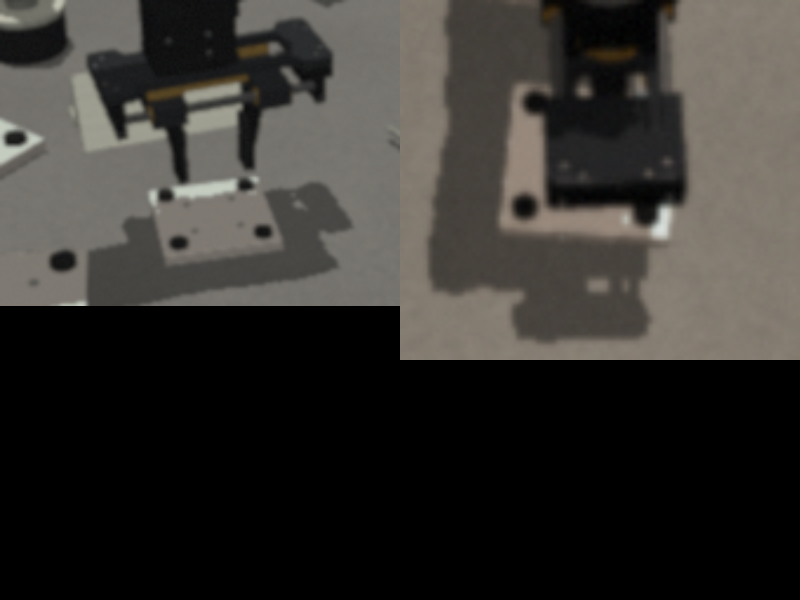

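```bash
python3 - <<'E'
from h import *
f=shot("side")
for z in(.0096,.02,.03,.04,.05): print(z,proj(f,[.557,-.0929,z]).round(),proj(f,[.57,.0115,z]).round())
print(ctrl.state()["ee_pos"],ctrl.state()["joint_positions"])
print(ray(f,306,256,.01),ray(f,336,251,.01),ray(f,318,284,.01),ray(f,349,282,.01))
E
```

```text
0.0096 [333. 299.] [321. 268.]
0.02 [332. 295.] [321. 264.]
0.03 [332. 291.] [321. 260.]
0.04 [332. 286.] [321. 256.]
0.05 [332. 282.] [321. 252.]
[0.56915887 0.00553728 0.02738738] [-0.60403377  0.34228013  0.64000375  1.87826839 -0.24270829  0.98784362
  0.09639611]
[0.55430142 0.06461125 0.01      ] [0.62069173 0.05955812 0.01      ] [ 0.54643737 -0.03857476  0.01      ] [ 0.60554029 -0.05436778  0.01      ]
```

```bash
python3 - <<'E'
from h import *
f=shot("scene")
for z in(.16,.185,.2,.22,.24): print(z,proj(f,[.2349,.6057,z]).round(1))
im=cv2.imread("pics/scene0.png")[20:110,510:640]
# two-view of tips now
g=shot("side");w=shot("wrist");save(w,"w1.png")
he=np.array(w["hand_eye"]);print(he.round(3))
# where tips would project in the wrist camera, gap 50mm
for zz in(.019,-.02):
  for yy in(-.025,.025):
    c=np.linalg.inv(he)@[0,yy,zz,1];p=np.array(w["mtx"])@c[:3];print(zz,yy,(p[:2]/p[2]).round())
a=cv2.resize(im,(400,277));b=cv2.resize(cv2.imread("pics/w1.png"),(400,300))
o=np.zeros((300,800,3),np.uint8);o[:277,:400]=a;o[:,400:]=b;cv2.imwrite("pics/s4.png",o)
s=[]
for i in range(4): s.append(ctrl.state()["ee_pos"].round(4).tolist())
print(s)
E
```

```text
0.16 [550.2 100.4]
0.185 [553.6  93.1]
0.2 [555.6  88.5]
0.22 [558.4  82.4]
0.24 [561.3  76.1]
[[ 0.    -0.954 -0.301  0.083]
 [ 1.     0.     0.001  0.001]
 [-0.001 -0.301  0.954 -0.18 ]
 [ 0.     0.     0.     1.   ]]
0.019 -0.025 [270. 269.]
0.019 0.025 [360. 269.]
-0.02 -0.025 [260. 302.]
-0.02 0.025 [369. 302.]
[[0.5683, 0.0039, 0.0265], [0.5683, 0.0039, 0.0265], [0.5683, 0.0039, 0.0265], [0.5683, 0.0039, 0.0265]]
```

View pics/s4.png

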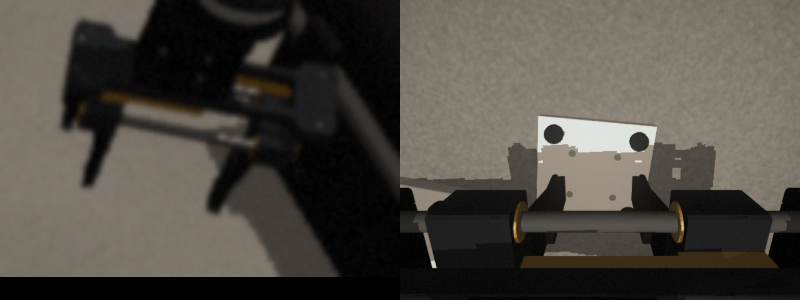

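The start crop puts the tips at scene ≈(538,80)/(580,88), and the side view puts them ≈45 mm above the bench now. So the fingertips end about 36 mm higher than the stated offset implies, and the fingers passed over the plate without touching it. I'll back off, then go lower while feeling for force.

Call:
play_rows --steps '[[[-0.2, 0, 0], [0, 0, 0], 0.57], [[-0.42, 0, 0], [0, 0, 0], 0.57], [[-0.42, 0, 0], [0, 0, 0], 0.57], [[-0.42, 0, 0.04], [0, 0, 0], 0.57], [[-0.42, 0, 0.04], [0, 0, 0], 0.57]]'

```text
time: 5.45
ee_pos: [0.5622, -0.0979, 0.0145]
orientation: [0.002, 0.723, 0.691, 0.002]
force: [1.1, -0.1, 0.0]
finger_gap: 0.565
grasp_force: 0.0
```

```bash
cat >> h.py <<'E'
def tips(name="side"):
    f=shot(name);s=ctrl.state();u0,v0=proj(f,s["ee_pos"]);u0=int(u0);v0=int(v0)
    im=f["pixels"].max(2)
    for a,b in((u0-30,u0),(u0,u0+32)):
        r=im[v0-60:v0+30,a:b]<38
        k,l,st,ce=cv2.connectedComponentsWithStats(r.astype(np.uint8))
        i=1+np.argmax(st[1:,4]);vs,us=np.where(l==i);vb=vs.max();ub=us[vs>=vb-1].mean()+a
        print("tip px",ub,vb+v0-60)
        for off in (-.0325,.0325): 
            pass
    w,x,y,z=s["orientation"];R=Ro.from_quat([x,y,z,w])
    for yy in(-.0325,.0325):
        print("tool z -> px",[(t,proj(f,s["ee_pos"]+R.apply([0,yy,t])).round().tolist()) for t in(-.03,-.02,-.01,0,.01,.019)])
E
python3 - <<'E'
from h import *
to(W(-.245,-.007,.022));tips()
E
```

```text
t 5.45 p [ 0.5622 -0.0979  0.0145] F [ 1.1 -0.1  0. ] q [-0.44  0.38  0.67  1.88 -0.28  0.98  0.31]
turn [[0.0017, -0.0002, -0.0007], [-0.0004, -0.0026, 0.9993]]
shift [0.024, -0.009, -0.03]
tip px 308.14285714285717 255
tip px 351.7142857142857 287
tool z -> px [(-0.03, [319.0, 289.0]), (-0.02, [319.0, 293.0]), (-0.01, [319.0, 297.0]), (0, [320.0, 301.0]), (0.01, [320.0, 306.0]), (0.019, [320.0, 309.0])]
tool z -> px [(-0.03, [353.0, 282.0]), (-0.02, [353.0, 286.0]), (-0.01, [353.0, 290.0]), (0, [353.0, 294.0]), (0.01, [353.0, 299.0]), (0.019, [353.0, 302.0])]
```

Call:
play_rows --steps '[[[0.0, -0.009, 0.04], [0, 0, 0], 0.57], [[0.0, -0.009, 0.06], [0, 0, 0], 0.57], [[0.0, -0.009, 0.08], [0, 0, 0], 0.57], [[0.0, -0.009, 0.08], [0, 0, 0], 0.57]]'

```text
time: 6.0
ee_pos: [0.5606, -0.0993, -0.0048]
orientation: [0.002, 0.723, 0.691, 0.002]
force: [-0.3, 0.9, -0.8]
finger_gap: 0.565
grasp_force: 0.0
```

```bash
python3 - <<'E'
from h import *
to(W(-.245,-.007,.022));tips()
E
```

```text
t 6.0 p [ 0.5606 -0.0993 -0.0048] F [-0.3  0.9 -0.8] q [-0.43  0.4   0.66  1.9  -0.3   0.94  0.32]
turn [[0.0021, 0.0, -0.0012], [0.0, -0.0034, 0.9988]]
shift [0.03, -0.002, -0.107]
tip px 305.6666666666667 271
tip px 351.7142857142857 297
tool z -> px [(-0.03, [319.0, 298.0]), (-0.02, [319.0, 302.0]), (-0.01, [319.0, 306.0]), (0, [319.0, 310.0]), (0.01, [319.0, 314.0]), (0.019, [320.0, 318.0])]
tool z -> px [(-0.03, [352.0, 291.0]), (-0.02, [352.0, 295.0]), (-0.01, [352.0, 299.0]), (0, [352.0, 303.0]), (0.01, [352.0, 307.0]), (0.019, [352.0, 311.0])]
```

Call:
play_rows --steps '[[[0, 0, 0.012], [0, 0, 0], 0.57], [[0, 0, 0.02], [0, 0, 0], 0.57], [[0, 0, 0.02], [0, 0, 0], 0.57]]'

```text
time: 6.42
ee_pos: [0.5609, -0.0994, -0.0094]
orientation: [0.003, 0.723, 0.691, 0.003]
force: [-0.0, -0.1, 0.2]
finger_gap: 0.565
grasp_force: 0.0
```

Call:
play_rows --steps '[[[0, 0, 0.008], [0, 0, 0], 0.57], [[0, 0, 0.008], [0, 0, 0], 0.57]]'

```text
time: 6.68
ee_pos: [0.5609, -0.0994, -0.0114]
orientation: [0.003, 0.723, 0.691, 0.003]
force: [-0.0, 1.0, 1.1]
finger_gap: 0.571
grasp_force: 0.0
```

Call:
play_rows --steps '[[[0, 0, 0.006], [0, 0, 0], 0.57], [[0, 0, 0.006], [0, 0, 0], 0.57]]'

```text
time: 6.92
ee_pos: [0.5609, -0.0993, -0.0129]
orientation: [0.003, 0.723, 0.691, 0.003]
force: [0.9, -1.1, 0.2]
finger_gap: 0.571
grasp_force: 0.0
```

Call:
play_rows --steps '[[[0, 0, 0.006], [0, 0, 0], 0.57], [[0, 0, 0.006], [0, 0, 0], 0.57]]'

```text
time: 7.18
ee_pos: [0.561, -0.0994, -0.0144]
orientation: [0.003, 0.723, 0.691, 0.003]
force: [-0.0, 0.2, -0.3]
finger_gap: 0.569
grasp_force: 0.0
```

```bash
python3 - <<'E'
from h import *
to(W(-.245,-.007,.022));tips()
E
```

```text
t 7.175 p [ 0.561  -0.0994 -0.0144] F [-0.   0.2 -0.3] q [-0.42  0.41  0.65  1.9  -0.31  0.92  0.33]
turn [[0.0024, -0.0, -0.0012], [-0.0, -0.0037, 0.9988]]
shift [0.03, -0.003, -0.146]
tip px 306.3333333333333 276
tip px 352.0 301
tool z -> px [(-0.03, [319.0, 302.0]), (-0.02, [319.0, 306.0]), (-0.01, [319.0, 310.0]), (0, [319.0, 314.0]), (0.01, [320.0, 318.0]), (0.019, [320.0, 322.0])]
tool z -> px [(-0.03, [352.0, 295.0]), (-0.02, [352.0, 299.0]), (-0.01, [352.0, 303.0]), (0, [352.0, 307.0]), (0.01, [352.0, 311.0]), (0.019, [352.0, 315.0])]
```

Call:
play_rows --steps '[[[0, 0, 0.006], [0, 0, 0], 0.57], [[0, 0, 0.006], [0, 0, 0], 0.57]]'

```text
time: 7.48
ee_pos: [0.5609, -0.0994, -0.0159]
orientation: [0.003, 0.723, 0.691, 0.003]
force: [0.5, 1.0, -0.5]
finger_gap: 0.568
grasp_force: 0.0
```

Call:
play_rows --steps '[[[0, 0, 0.006], [0, 0, 0], 0.57], [[0, 0, 0.006], [0, 0, 0], 0.57]]'

```text
time: 7.72
ee_pos: [0.5609, -0.0994, -0.0174]
orientation: [0.003, 0.723, 0.691, 0.003]
force: [0.9, -0.1, 0.2]
finger_gap: 0.572
grasp_force: 0.0
```

Call:
play_rows --steps '[[[0, 0, 0.005], [0, 0, 0], 0.57], [[0, 0, 0.005], [0, 0, 0], 0.57]]'

```text
time: 7.98
ee_pos: [0.5611, -0.0994, -0.0177]
orientation: [0.002, 0.723, 0.691, 0.003]
force: [-2.9, -0.5, 7.4]
finger_gap: 0.57
grasp_force: 3.5
```

Call:
play_rows --steps '[[[0, 0, 0.005], [0, 0, 0], 0.57], [[0, 0, 0.005], [0, 0, 0], 0.57]]'

```text
time: 8.22
ee_pos: [0.5611, -0.0994, -0.0178]
orientation: [0.002, 0.723, 0.691, 0.003]
force: [-5.1, 1.5, 16.6]
finger_gap: 0.57
grasp_force: 8.0
```

Bench contact comes at TCP z = −17.7 mm, so tip height = z + 17.7 mm. I'll raise to tip ≈2.5 mm and push.

Call:
play_rows --steps '[[[0, 0, -0.02], [0.0024, 0, -0.001], 0.57], [[0.1, 0, -0.02], [0.0024, 0, -0.001], 0.57], [[0.18, 0, -0.02], [0.0024, 0, -0.001], 0.57], [[0.25, 0, -0.02], [0.0024, 0, -0.001], 0.57], [[0.3, 0, -0.02], [0.0024, 0, -0.001], 0.57]]'

```text
time: 8.85
ee_pos: [0.5645, -0.0237, -0.0148]
orientation: [0.0, 0.722, 0.692, -0.0]
force: [-0.3, -1.1, 0.1]
finger_gap: 0.568
grasp_force: 0.4
```

```bash
cat >> h.py <<'E'
def feet():
    for n in("side","scene"):
        f=shot(n);im=f["pixels"]
        P=np.array([W(a,b,.01) for a in(-.24,-.02) for b in(-.09,.09)]);q=np.array([proj(f,p) for p in P]).astype(int)
        x0,y0=q.min(0);x1,y1=q.max(0)
        m=(im[y0:y1,x0:x1].astype(int).min(2)>130).astype(np.uint8)
        k,l,s,ce=cv2.connectedComponentsWithStats(m);i=1+np.argmax(s[1:,4])
        c=cv2.findContours((l==i).astype(np.uint8),0,1)[0];h=cv2.convexHull(np.vstack(c))
        q4=cv2.approxPolyN(h,4,ensure_convex=True).reshape(-1,2)+[x0,y0]
        for u,v in q4:
            X=ray(f,u,v,.01)-TOE;print(n,(int(u),int(v)),"n",round(X@N0,4),"e",round(X@E0,4))
E
python3 - <<'E'
from h import *
to(W(-.1095,-.007,-.0152));feet()
E
```

```text
t 8.85 p [ 0.5645 -0.0237 -0.0148] F [-0.3 -1.1  0.1] q [-0.54  0.41  0.63  1.9  -0.3   0.92  0.19]
turn [[0.0, 0.0001, -0.0001], [0.0001, -0.0, 0.9999]]
shift [0.269, -0.006, 0.002]
side (334, 269) n -0.154 e 0.0223
side (313, 273) n -0.1536 e -0.0222
side (313, 257) n -0.0975 e -0.0064
side (334, 253) n -0.0973 e 0.0406
scene (357, 275) n -0.0626 e 0.0377
scene (327, 275) n -0.1332 e 0.0356
scene (321, 239) n -0.1442 e -0.0644
scene (355, 238) n -0.0611 e -0.0648
```

Call:
play_rows --steps '[[[0.07, 0, 0], [0, 0, 0], 0.57], [[0.14, 0, 0], [0, 0, 0], 0.57], [[0.21, 0, 0], [0, 0, 0], 0.57], [[0.26, 0, 0], [0, 0, 0], 0.57], [[0.3, 0, 0], [0, 0, 0], 0.57]]'

```text
time: 9.57
ee_pos: [0.5676, 0.051, -0.0148]
orientation: [0.0, 0.722, 0.692, -0.0]
force: [-0.6, -1.8, 0.0]
finger_gap: 0.564
grasp_force: 0.8
```

Call:
play_rows --steps '[[[0.03, 0, 0], [0, 0, 0], 0.57], [[0.06, 0, 0], [0, 0, 0], 0.57], [[0.09, 0, 0], [0, 0, 0], 0.57], [[0.12, 0, 0], [0, 0, 0], 0.57], [[0.15, 0, 0], [0, 0, 0], 0.57]]'

```text
time: 10.2
ee_pos: [0.5693, 0.0885, -0.0148]
orientation: [-0.0, 0.722, 0.692, 0.0]
force: [-0.7, -0.9, -0.2]
finger_gap: 0.574
grasp_force: 0.4
```

```bash
python3 - <<'E'
from h import *
to(W(-.0175,-.007,-.0152));f=shot("side");g=shot("scene")
a=cv2.resize(f["pixels"][180:300,240:400,::-1],(400,300));b=cv2.resize(g["pixels"][205:305,310:430,::-1],(400,333))
o=np.zeros((333,800,3),np.uint8);o[:300,:400]=a;o[:,400:]=b;cv2.imwrite("pics/s5.png",o)
E
```

```text
t 10.2 p [ 0.5693  0.0885 -0.0148] F [-0.7 -0.9 -0.2] q [-0.7   0.42  0.59  1.88 -0.29  0.93 -0.01]
turn [[-0.0, -0.0, -0.0002], [-0.0001, 0.0, 0.9998]]
shift [0.188, -0.006, 0.002]
```

View pics/s5.png

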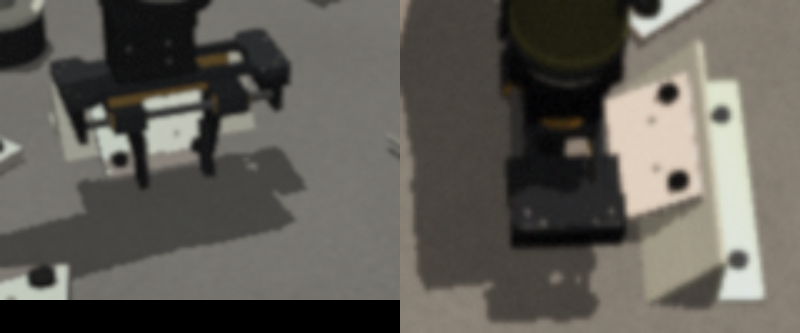

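The plate's front edge is climbing the slope squarely: its front feet are near the top edge in the scene crop, and the fingers are behind it in the side crop. I'll carry on.

Call:
play_rows --steps '[[[0.03, 0, 0], [0, 0, 0], 0.57], [[0.06, 0, 0], [0, 0, 0], 0.57], [[0.09, 0, 0], [0, 0, 0], 0.57], [[0.12, 0, 0], [0, 0, 0], 0.57], [[0.14, 0, 0], [0, 0, 0], 0.57]]'

```text
time: 10.92
ee_pos: [0.5708, 0.1237, -0.0148]
orientation: [-0.0, 0.722, 0.692, 0.0]
force: [0.5, -0.3, -0.3]
finger_gap: 0.574
grasp_force: 0.3
```

Call:
play_rows --steps '[[[0.012, 0, 0], [0, 0, 0], 0.57], [[0.024, 0, 0], [0, 0, 0], 0.57], [[0.036, 0, 0], [0, 0, 0], 0.57], [[0.036, 0, 0], [0, 0, 0], 0.57]]'

```text
time: 11.42
ee_pos: [0.5713, 0.1313, -0.0147]
orientation: [0.0, 0.722, 0.692, -0.0]
force: [-0.2, -2.6, -0.3]
finger_gap: 0.573
grasp_force: 1.0
```

Call:
play_rows --steps '[[[0.006, 0, 0], [0, 0, 0], 0.57], [[0.012, 0, 0], [0, 0, 0], 0.57], [[0.012, 0, 0], [0, 0, 0], 0.57]]'

```text
time: 11.8
ee_pos: [0.5712, 0.1317, -0.0148]
orientation: [0.001, 0.723, 0.691, -0.001]
force: [-0.3, -6.7, 1.4]
finger_gap: 0.57
grasp_force: 3.5
```

Force rises and motion stops at the toe, so the plate is seated. I'll back off and rise.

Call:
play_rows --steps '[[[-0.04, 0, 0], [0, 0, 0], 0.57], [[-0.12, 0, 0], [0, 0, 0], 0.57], [[-0.25, 0, 0], [0, 0, 0], 0.57], [[-0.4, 0, -0.2], [0, 0, 0], 0.57], [[-0.4, 0, -0.45], [0, 0, 0], 0.57]]'

```text
time: 12.42
ee_pos: [0.5654, 0.0297, 0.098]
orientation: [-0.0, 0.724, 0.689, -0.002]
force: [1.9, 1.1, 0.4]
finger_gap: 0.568
grasp_force: 0.0
```

Call:
play_rows --steps '[[[0, 0, -0.25], [0, 0, 0], 0.57], [[0, 0, -0.5], [0, 0, 0], 0.57], [[0, 0, -0.5], [0, 0, 0], 0.57]]'

```text
time: 12.8
ee_pos: [0.5703, 0.0341, 0.2286]
orientation: [0.002, 0.722, 0.691, 0.005]
force: [-0.5, 0.5, -0.9]
finger_gap: 0.573
grasp_force: 0.0
```

```bash
python3 - <<'E'
from h import *
to(W(.11,-.012,.2),W(.11,-.012,.055));f=shot("side");g=shot("scene")
a=cv2.resize(f["pixels"][170:290,240:400,::-1],(400,300));b=cv2.resize(g["pixels"][205:305,330:450,::-1],(400,333))
o=np.zeros((333,800,3),np.uint8);o[:300,:400]=a;o[:,400:]=b;cv2.imwrite("pics/s6.png",o)
print(proj(f,W(.055,-.012,.083)),proj(g,W(.055,-.012,.083)))
E
```

```text
t 12.8 p [0.5703 0.0341 0.2286] F [-0.5  0.5 -0.9] q [-0.73  0.15  0.69  1.65 -0.1   1.37 -0.06]
turn [[0.0033, -0.0013, -0.0005], [-0.0021, -0.0052, 0.9995]]
shift [0.914, -0.042, 0.118]
shift [0.912, -0.048, 0.698]
[291.43695113 196.00823598] [408.50187696 239.45619756]
```

View pics/s6.png

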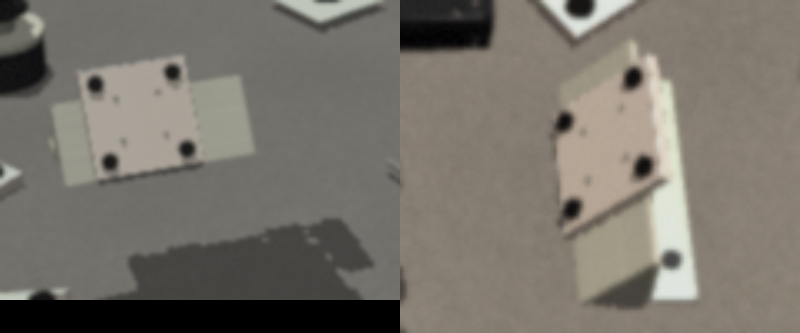

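The plate leans on the slope: its feet face the robot's −y side, its upper edge is above the stop edge, and it is roughly centred at e ≈ −12 mm. Now I'll go over and behind it.

Call:
play_rows --steps '[[[0.24, 0, -0.03], [0, 0, 0], 0.57], [[0.48, -0.02, -0.03], [0, 0, 0], 0.57], [[0.7, -0.04, -0.03], [0, 0, 0], 0.57], [[0.91, -0.045, -0.03], [0, 0, 0], 0.57], [[0.91, -0.045, -0.03], [0, 0, 0], 0.57]]'

```text
time: 13.52
ee_pos: [0.5625, 0.2686, 0.2266]
orientation: [-0.002, 0.719, 0.695, -0.002]
force: [-0.5, -0.8, -0.3]
finger_gap: 0.57
grasp_force: 0.0
```

Call:
play_rows --steps '[[[0, 0, 0], [0, 0, 0], 0.57], [[0, 0, 0], [0, 0, 0], 0.57]]'

```text
time: 13.78
ee_pos: [0.5658, 0.2603, 0.2296]
orientation: [0.0, 0.723, 0.691, -0.001]
force: [0.6, -0.1, -0.2]
finger_gap: 0.572
grasp_force: 0.0
```

```bash
python3 - <<'E'
from h import *
to(W(.11,-.014,.2),W(.11,-.014,.05))
E
```

```text
t 13.775 p [0.5658 0.2603 0.2296] F [ 0.6 -0.1 -0.2] q [-0.93  0.28  0.56  1.5  -0.15  1.41 -0.41]
turn [[-0.0002, 0.0004, -0.0013], [0.0006, 0.0004, 0.9987]]
shift [0.012, 0.009, 0.118]
shift [0.013, 0.009, 0.718]
```

Call:
play_rows --steps '[[[0.03, 0.009, 0.2], [0, 0, 0], 0.57], [[0.03, 0.009, 0.4], [0, 0, 0], 0.57], [[0.03, 0.009, 0.58], [0, 0, 0], 0.57], [[0.03, 0.009, 0.68], [0, 0, 0], 0.57], [[0.03, 0.009, 0.71], [0, 0, 0], 0.57]]'

```text
time: 14.4
ee_pos: [0.5673, 0.268, 0.0511]
orientation: [-0.0, 0.723, 0.691, -0.002]
force: [-0.4, 0.3, 0.3]
finger_gap: 0.567
grasp_force: 0.0
```

Call:
play_rows --steps '[[[0, 0, 0], [0, 0, 0], 0.57], [[0, 0, 0], [0, 0, 0], 0.57], [[0, 0, 0], [0, 0, 0], 0.57]]'

```text
time: 14.78
ee_pos: [0.5689, 0.2705, 0.0541]
orientation: [0.0, 0.722, 0.692, 0.001]
force: [0.3, 0.4, -0.6]
finger_gap: 0.572
grasp_force: 0.0
```

```bash
python3 - <<'E'
from h import *
to(W(.075,-.014,.05),W(-.005,-.014,.05))
E
```

```text
t 14.775 p [0.5689 0.2705 0.0541] F [ 0.3  0.4 -0.6] q [-0.9   0.42  0.52  1.69 -0.23  1.09 -0.35]
turn [[0.0006, -0.0005, -0.0003], [-0.0007, -0.0009, 0.9997]]
shift [-0.17, -0.002, 0.016]
shift [-0.489, -0.001, 0.016]
```

Call:
play_rows --steps '[[[0, 0, 0.015], [0, 0, 0], 0.57], [[-0.06, 0, 0.015], [0, 0, 0], 0.57], [[-0.12, 0, 0.015], [0, 0, 0], 0.57], [[-0.15, 0, 0.015], [0, 0, 0], 0.57], [[-0.18, 0, 0.015], [0, 0, 0], 0.57]]'

```text
time: 15.4
ee_pos: [0.5662, 0.2244, 0.0491]
orientation: [-0.0, 0.722, 0.692, 0.0]
force: [0.7, 0.1, -0.3]
finger_gap: 0.571
grasp_force: 0.0
```

Call:
play_rows --steps '[[[-0.02, 0, 0], [0, 0, 0], 0.57], [[-0.04, 0, 0], [0, 0, 0], 0.57], [[-0.06, 0, 0], [0, 0, 0], 0.57], [[-0.08, 0, 0], [0, 0, 0], 0.57], [[-0.1, 0, 0], [0, 0, 0], 0.57]]'

```text
time: 16.02
ee_pos: [0.5651, 0.1999, 0.049]
orientation: [0.0, 0.722, 0.692, -0.0]
force: [-0.7, 1.0, -0.7]
finger_gap: 0.578
grasp_force: 0.1
```

```bash
python3 - <<'E'
from h import *
to(W(.0,-.014,.05));f=shot("side");g=shot("scene")
a=cv2.resize(f["pixels"][150:290,240:400,::-1],(400,350));b=cv2.resize(g["pixels"][185:305,310:450,::-1],(400,343))
o=np.zeros((350,800,3),np.uint8);o[:350,:400]=a;o[:343,400:]=b;cv2.imwrite("pics/s7.png",o)
E
```

```text
t 16.025 p [0.5651 0.1999 0.049 ] F [-0.7  1.  -0.7] q [-0.84  0.37  0.55  1.77 -0.22  1.06 -0.26]
turn [[0.0, 0.0, -0.0002], [0.0001, -0.0, 0.9998]]
shift [-0.186, 0.002, -0.004]
```

View pics/s7.png

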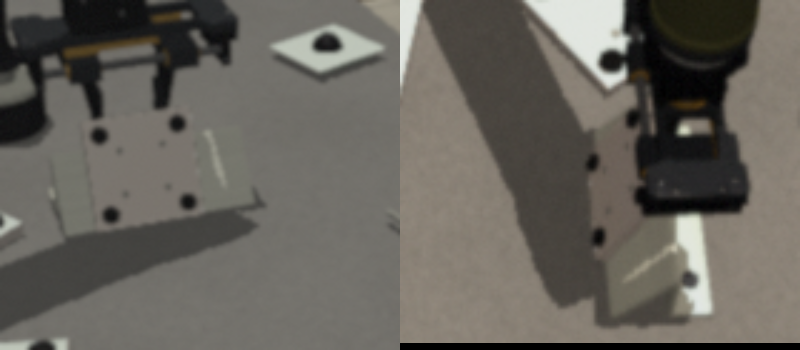

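The fingers are behind the plate's upper edge and it is tilting up with its lower edge still at the toe. I'll carry on past upright.

Call:
play_rows --steps '[[[-0.02, 0, 0], [0, 0, 0], 0.57], [[-0.04, 0, 0], [0, 0, 0], 0.57], [[-0.06, 0, 0], [0, 0, 0], 0.57], [[-0.08, 0, 0], [0, 0, 0], 0.57], [[-0.1, 0, 0], [0, 0, 0], 0.57]]'

```text
time: 16.75
ee_pos: [0.564, 0.1748, 0.049]
orientation: [0.0, 0.722, 0.692, 0.0]
force: [-0.1, 0.1, -0.1]
finger_gap: 0.57
grasp_force: 0.0
```

Call:
play_rows --steps '[[[-0.02, 0, 0], [0, 0, 0], 0.57], [[-0.04, 0, 0], [0, 0, 0], 0.57], [[-0.06, 0, 0], [0, 0, 0], 0.57], [[-0.08, 0, 0], [0, 0, 0], 0.57], [[-0.1, 0, 0], [0, 0, 0], 0.57]]'

```text
time: 17.38
ee_pos: [0.5629, 0.15, 0.049]
orientation: [-0.0, 0.722, 0.692, 0.0]
force: [-0.3, 0.1, 0.2]
finger_gap: 0.573
grasp_force: 0.0
```

Call:
play_rows --steps '[[[-0.015, 0, 0], [0, 0, 0], 0.57], [[-0.03, 0, 0], [0, 0, 0], 0.57], [[-0.045, 0, 0], [0, 0, 0], 0.57], [[-0.06, 0, 0], [0, 0, 0], 0.57], [[-0.075, 0, 0], [0, 0, 0], 0.57]]'

```text
time: 18.0
ee_pos: [0.5621, 0.1313, 0.049]
orientation: [0.0, 0.722, 0.692, 0.0]
force: [1.3, -0.1, -0.8]
finger_gap: 0.57
grasp_force: 0.0
```

```bash
python3 - <<'E'
from h import *
to(W(-.03,-.014,.05));
E
cat >> h.py <<'E'
def white():
    for n in("side","scene"):
        f=shot(n);im=f["pixels"]
        q=np.array([proj(f,W(a,b,.01)) for a in(-.25,.0) for b in(-.085,.085)]).astype(int)
        x0,y0=q.min(0);x1,y1=q.max(0);r=im[y0:y1,x0:x1].astype(int)
        m=((r.min(2)>140)).astype(np.uint8)
        k,l,s,ce=cv2.connectedComponentsWithStats(m)
        for i in range(1,k):
            if s[i][4]<60: continue
            c=np.vstack(cv2.findContours((l==i).astype(np.uint8),0,1)[0])
            q4=cv2.approxPolyN(cv2.convexHull(c),4,ensure_convex=True).reshape(-1,2)+[x0,y0]
            X=[ray(f,u,v,.014)-TOE for u,v in q4]
            print(n,s[i][4],q4.tolist(),[(round(x@N0,3),round(x@E0,3)) for x in X])
        d=(r.max(2)<45).astype(np.uint8);k,l,s,ce=cv2.connectedComponentsWithStats(d)
        print(" dark",[(ce[i].round()+[x0,y0]).tolist()+[int(s[i][4])] for i in range(1,k) if s[i][4]>8])
E
python3 -c "
from h import *
white()"
```

```text
t 18.0 p [0.5621 0.1313 0.049 ] F [ 1.3 -0.1 -0.8] q [-0.77  0.33  0.58  1.83 -0.21  1.04 -0.15]
turn [[0.0, -0.0, -0.0002], [-0.0, -0.0, 0.9998]]
shift [-0.032, 0.002, -0.004]
side 343 [[365, 227], [289, 237], [265, 232], [279, 227]] [(np.float64(-0.022), np.float64(0.14)), (np.float64(-0.008), np.float64(-0.037)), (np.float64(0.032), np.float64(-0.084)), (np.float64(0.043), np.float64(-0.049))]
 dark []
 dark [[373.0, 245.0, 609]]
```

Call:
play_rows --steps '[[[0, 0, -0.2], [0, 0, 0], 0.57], [[0, 0, -0.4], [0, 0, 0], 0.57], [[0, 0, -0.6], [0, 0, 0], 0.57], [[0.2, 0, -0.6], [0, 0, 0], 0.57], [[0.4, 0, -0.6], [0, 0, 0], 0.57]]'

```text
time: 18.73
ee_pos: [0.5671, 0.2325, 0.2004]
orientation: [-0.0, 0.723, 0.691, 0.001]
force: [0.7, 0.8, -0.9]
finger_gap: 0.569
grasp_force: 0.0
```

Call:
play_rows --steps '[[[0.25, 0, 0], [0, 0, 0], 0.57], [[0.5, 0, 0], [0, 0, 0], 0.57], [[0.5, 0, 0], [0, 0, 0], 0.57], [[0.5, 0, 0], [0, 0, 0], 0.57]]'

```text
time: 19.23
ee_pos: [0.5718, 0.3558, 0.1985]
orientation: [0.001, 0.722, 0.692, -0.001]
force: [-0.1, -1.4, 0.6]
finger_gap: 0.571
grasp_force: 0.0
```

```bash
python3 - <<'E'
from h import *
to(W(-.03,-.014,.05));white()
a=cv2.imread("pics/side0.png").astype(int);b=cv2.imread("pics/scene0.png").astype(int)
for n,o,L in(("side",a,dict(jar=(285,375,330,450),spool=(430,335,480,390),drv=(390,230,460,285),bigA=(180,280,275,345),bigB=(155,220,250,272),joy=(220,125,260,210))),("scene",b,dict(jar=(155,190,190,235),spool=(155,290,200,330),drv=(265,330,360,365),bigA=(250,160,325,225),bigB=(345,150,376,185),joy=(450,165,500,240)))):
    im=shot(n)["pixels"][:,:,::-1].astype(int)
    print(n,{k:round(float((np.abs(im-o).max(2)[y0:y1,x0:x1]>40).mean()),3) for k,(x0,y0,x1,y1) in L.items()})
E
```

```text
t 19.225 p [0.5718 0.3558 0.1985] F [-0.1 -1.4  0.6] q [-0.97  0.4   0.51  1.41 -0.19  1.38 -0.5 ]
turn [[-0.0, 0.0005, -0.0002], [0.0008, 0.0, 0.9998]]
shift [-0.93, 0.001, 0.596]
side 1174 [[335, 256], [289, 264], [278, 239], [322, 232]] [(np.float64(-0.115), np.float64(0.037)), (np.float64(-0.112), np.float64(-0.062)), (np.float64(-0.008), np.float64(-0.062)), (np.float64(-0.011), np.float64(0.04))]
 dark []
scene 1566 [[377, 274], [334, 274], [332, 238], [374, 237]] [(np.float64(-0.016), np.float64(0.039)), (np.float64(-0.117), np.float64(0.036)), (np.float64(-0.117), np.float64(-0.064)), (np.float64(-0.015), np.float64(-0.064))]
 dark []
side {'jar': 0.0, 'spool': 0.0, 'drv': 0.0, 'bigA': 0.018, 'bigB': 0.264, 'joy': 0.001}
scene {'jar': 0.0, 'spool': 0.0, 'drv': 0.0, 'bigA': 0.0, 'bigB': 0.568, 'joy': 0.167}
```

```bash
python3 - <<'E'
from h import *
a=cv2.imread("pics/side0.png");b=shot("side")["pixels"][:,:,::-1]
for im in(a,b):
    r=im[218:275,155:252].max(2);k,l,s,ce=cv2.connectedComponentsWithStats((r<42).astype(np.uint8))
    print([(ce[i]+[155,218]).round(1).tolist()+[int(s[i][4])] for i in range(1,k) if s[i][4]>10])
print(ctrl.job_done())
E
```

```text
[[206.7, 225.0, 19], [236.0, 238.5, 26], [170.9, 243.4, 27], [200.6, 258.8, 34]]
[[206.7, 225.0, 19], [236.0, 238.1, 31], [170.9, 243.4, 27], [200.6, 258.5, 41]]
the job is handed in; nothing more can be done
None
```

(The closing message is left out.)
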